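Seat a glass tea-light holder in the layout stop

ROBOT

A 7-joint arm with a two-finger parallel gripper is mounted at the origin on the work surface; the furniture and walls round the work are solid. World frame = base frame: x ahead of the robot, y to its left, z up, the work surface at z = 0. Lengths are in mm, angles in rad, forces in N, time in s.
With the tool pointing down it reaches from about 400 to 900 mm from the base axis. Payload 5.6 kg.
Tool frame: the origin (TCP) lies midway between the tips of the shut fingers; the grasp point (between the pads) lies 19 mm behind it; z points along the fingers, y is the line along which they close (so a half turn about z gives the same grasp; the last joint's range is limited). The gripper opens to 92 mm and grips with 3 to 60 N. Pads are 20 mm wide; open, the fingers measure 128 mm over their backs; the gripper's body (75 mm by 189 mm) begins 69 mm behind the grasp point.
Start: joints at [-1.297, 0.468, -0.012, 1.603, 0.006, 1.071, -0.056], TCP at [202.534, 617.648, 214.592] pointing down, gripper open.
Joint ranges: [-2.53, 2.53], [-0.31, 2.02], [-1.57, 1.55], [0.28, 2.44], [-1.29, 4.43], [0.15, 1.84], [-2.92, 2.92]. Speed limits (rad/s): [2.57, 2.57, 3.14, 3.14, 3.14, 3.14, 3.14].

INTERFACE

Orientations are given as a rotation vector (axis times angle).
In Python, from cell import robot, grip, kin, viewer gives the robot as it stands. Calls block until the motion is done:
- robot.movep(position, orientation): joint-space move of the TCP to a pose.
- robot.servo_line(position, feed=150, rotation=None): straight line of the TCP; rotation=None keeps the orientation; feed is the mean speed in mm/s.
- robot.goto_joints(angles): joint-space move.
- grip(opening, newtons=None): opening from 0.0 (shut) to 1.0 (fully open); newtons is the grip in N (None keeps the last); returns when the fingers have stopped.
- robot.hold(seconds).
- kin.ik(position, orientation): joint angles nearest the present ones, or None.
- robot.observe(): the state.
- viewer.read_camera(name): name is "side" or "top" or "wrist"; returns the picture (420x560x3 uint8, red, green, blue); there is no depth.
- viewer.camera_info(name): a dict with "camera_matrix" (3x3 intrinsics, pixels), "R" (3x3) and "t" (3): a world point X has camera coordinates R X + t. Camera axes: x right, y down, z forward; pixel columns grow to the right and rows downward; lengths in mm; the calibration is good to about 2 mm. A picture is of the moment at which its call begins: read the wrist's pose just before it. camera_info takes no time and is no camera call; for the wrist camera it gives the pose at the moment of the call.
A pose or a line that the arm cannot do raises robot.IKError and nothing moves.
- robot.job_done(): hands the job in; it is judged then, once.
Trained networks look in the newest picture that a camera, given by its name, has taken for a name from the list of things; names that differ only in an ending like _2 or _b are one class to them, and where a whole thing is asked for, a point or a joint stands for the part that bears it (a point fixed in the world has none). Each returns a list of dicts, best first, with "confidence" (0 to 1); they miss things now and then, are a little off and sometimes report something else, mostly with a low value. They report only what shows in the picture. A call takes as long as a camera call. They do not tell look-alikes from the thing itself.
- viewer.silhouettes(name, camera): "mask" (420x560 bool, what is visible of it).
- viewer.pinpoint(name, camera): "at" ([x, y, z] in mm, in the coordinates of the camera as it stood for that picture, good to about 4 mm: a listed point, or the origin of a listed thing).
The state is a dict: "t": time; "joints": joint angles; "joint_velocities": joint speeds; "joint_torque": joint torques, N m; "tcp_pos": TCP position; "tcp_rot": TCP orientation; "contact_force": force on the tool from outside, world axes, zero at the start; "wrist_torque": the same for the moment, N m; "grip_width": opening from 0.0 (shut) to 1.0 (fully open); "grip_force": force on a finger pad.
Only numpy, scipy, OpenCV 4.12 (cv2) and the standard library are available. Lean on these libraries where they do the work, as an engineer would, in place of code of your own. Each camera call takes 0.05 s, during which the arm holds its last target. There are 200 camera calls.

TASK

With the fingertips, push the lilac glass tea-light holder that stands nearest the aluminium layout stop along the bench into the inside corner of that stop, so that it sits square with its sides flush against both bars. Only push it: do not grip, lift or tip it, press it home gently as it is glass, and leave all the other things where they stand. Finish with the hand clear of everything.

Things in the scene. Friction and masses are not known exactly. Their poses are not given: they have to be found in the camera images.
- lilac_holder: square lilac pressed-glass tea-light holder, 64 x 64 mm in plan and 46 mm high, with a round hollow open at the top, 0.13 to 0.27 kg, loose on the bench. Origin: centre of its underside; z up, x and y square to its four flat upright sides, each 32 mm from the centre. Any of its sides may face the bars.
- layout_stop: L of two aluminium bars, 22 mm wide, 16 mm high (screw heads to 20), fixed to the bench. Origin: inside corner, bench height. Long bar (far side): inner face x = 0, 210 mm from the corner toward -y. Short bar: inner face y = 0, 100 mm toward -x; both bars lie outside these faces. The holder starts in the L (-x, -y), touching neither bar; seated, its centre is at x = y = -32 mm
- clear_holder: bystander: the same tea-light holder in clear, faintly grey-green glass, 64 x 64 x 46 mm; origin: centre of its underside. Loose, leave alone
- frit_jar: bystander: small open glass jar of yellow-green frit, 41 mm across, 38 mm high; origin: centre of its underside. Loose, leave alone
- glass_block: bystander: pale blue fused glass block, 45 x 45 x 20 mm; origin: centre of its underside. Loose, leave alone
- jar_purple: bystander: plastic jar with purple cap, 38 mm across, 75 mm high; origin: centre of its underside. Loose, leave alone
- pen_blue: bystander: blue pen lying on the bench, 150 mm long along its y axis; origin: underside of its middle. Loose, leave alone
There are look-alikes about, which are no part of the job. Leave any orange, red or turquoise look-alike of the lilac_holder alone.

How it is judged:
By the outcome, as a careful person would: the job done as asked, in the order asked, and still so for the second after the job is handed in, with the robot touching nothing.
It also fails if it takes over 51 s, if anything falls off the work surface, if the arm or the gripper's body presses on something with over 40 N, if the wrist force passes 120 N, or if a joint passes its speed limit or range.

## Working session

There is one attempt and no reset: what is moved stays moved. The work goes in short steps, each a Python script; the robot and the scene stay as the last script left them, time stands still between calls to the robot, and variables do not carry over. Pictures are saved under pics/ and viewed, at most 10 in all, crops included, and the job is handed in when it is done.

```bash
ls; mkdir -p pics
cat > h.py <<'E'
import numpy as np, cv2
from cell import robot, grip, kin, viewer
def snap(c,f):
    im=viewer.read_camera(c); cv2.imwrite('pics/'+f,cv2.cvtColor(im,cv2.COLOR_RGB2BGR)); return im
def toworld(c,p,i=None):
    i=i or viewer.camera_info(c); return np.array(i['R']).T@(np.array(p)-np.array(i['t']))
def ray(i,uv,z):
    R=np.array(i['R']);t=np.array(i['t']);K=np.array(i['camera_matrix'])
    d=R.T@np.linalg.inv(K)@np.array([uv[0],uv[1],1.]);o=-R.T@t
    return o+d*(z-o[2])/d[2]
E
python3 - <<'E'
from h import *
a=snap('top','top0.png');b=snap('side','side0.png')
print(viewer.camera_info('top'))
for n in ['lilac_holder','layout_stop','clear_holder','frit_jar','glass_block','jar_purple','pen_blue']:
  for c in ['top','side']:
    print(n,c,[(round(d['confidence'],2),toworld(c,d['at']).round(0)) for d in viewer.pinpoint(n,c)])
s=robot.observe();print(s['t'],s['tcp_rot'],s['grip_width'])
E
```

```text
pics
{'camera_matrix': array([[415.28057537,   0.        , 276.1313517 ],
       [  0.        , 415.28057537, 210.12393606],
       [  0.        ,   0.        ,   1.        ]]), 'R': array([[-0.02043809, -0.99966344,  0.01597785],
       [-0.99735956,  0.01927187, -0.07001785],
       [ 0.06968637, -0.0173667 , -0.99741777]]), 't': array([   5.24794249,  435.0269307 , 1099.32755839])}
lilac_holder top [(0.9, array([ 514., -179.,   -2.])), (0.8, array([ 276., -215.,    1.])), (0.75, array([340., -32.,   5.])), (0.74, array([225., 336.,  -1.])), (0.69, array([503., -41.,  -0.]))]
lilac_holder side [(0.96, array([343., -34.,   4.])), (0.96, array([ 278., -215.,   -1.])), (0.9, array([ 513., -176.,    2.])), (0.74, array([230., 336.,  -0.])), (0.64, array([505., -43.,   1.]))]
layout_stop top [(0.56, array([605.,  78.,   2.]))]
layout_stop side [(0.7, array([605.,  82.,  -1.]))]
clear_holder top [(0.76, array([401., 153.,  -5.]))]
clear_holder side [(0.95, array([403., 162.,   0.]))]
frit_jar top [(0.49, array([ 409., -199.,    1.]))]
frit_jar side [(0.63, array([ 413., -201.,   -2.]))]
glass_block top [(0.62, array([ 486., -275.,    1.])), (0.45, array([405., 150.,  -4.]))]
glass_block side [(0.83, array([ 490., -271.,   -1.])), (0.18, array([507., -41.,   2.]))]
jar_purple top [(0.5, array([ 606., -267.,    2.])), (0.47, array([ 487., -272.,    3.]))]
jar_purple side [(0.47, array([ 608., -265.,    2.]))]
pen_blue top [(0.46, array([ 397., -324.,    0.]))]
pen_blue side [(0.56, array([ 393., -315.,    1.]))]
0.8 [4.95669763e-01 3.10217482e+00 9.09427279e-05] 0.9982707772833237
```

View pics/top0.png

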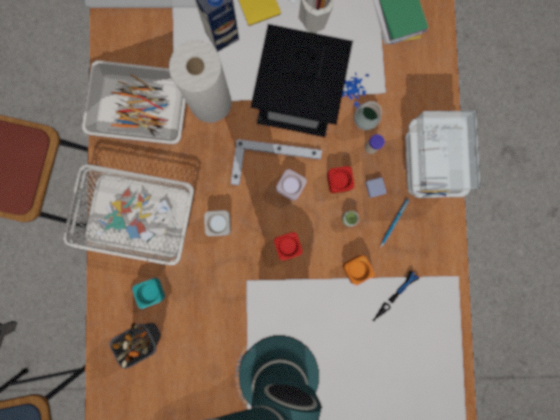

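Run:
```python
import cv2
a=cv2.imread('pics/top0.png')[150:330,190:430]
cv2.imwrite('pics/crop0.png',cv2.resize(a,(800,600),interpolation=cv2.INTER_CUBIC))
```

```text
(no output)
```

View pics/crop0.png

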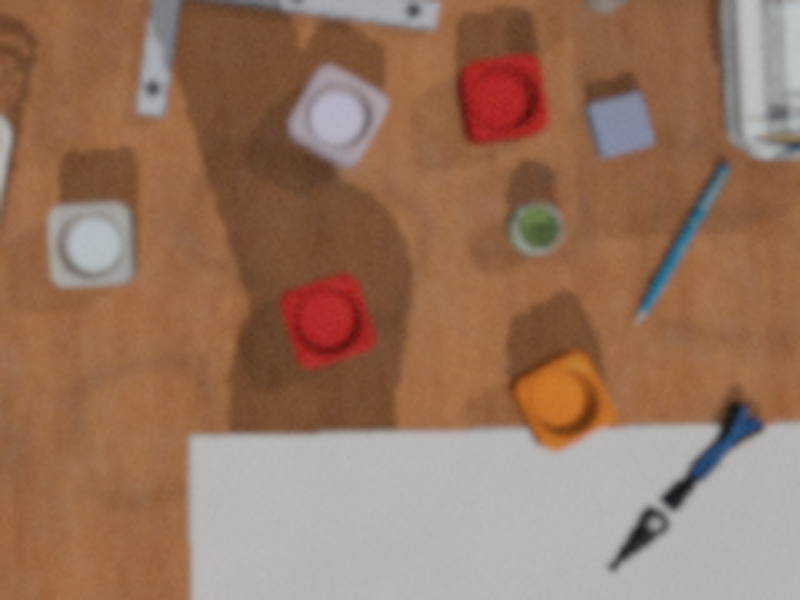

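View pics/side0.png

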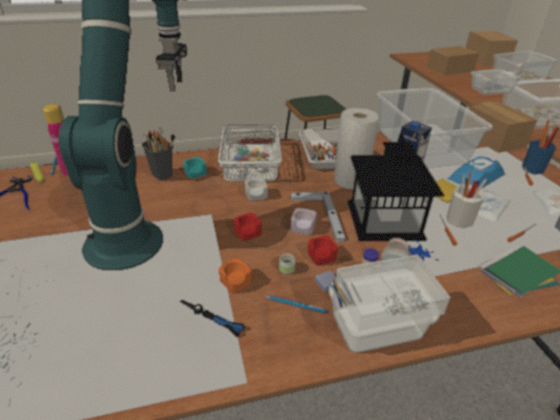

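Candidates in the top view are lilac (291,185), clear (217,223), reds (341,180) and (288,246), orange (357,270) and turquoise (148,293). The enlarged crop confirms that the pale lilac holder at (291,185) is the target: it is the only lilac one, and it stands inside the L, whose corner is at about (240,150). The black lantern just beyond the long bar must be avoided. Next I'll take a closer look with the wrist camera.

Run:
```python
from h import *
print(kin.ik([480,0,330],[0,np.pi,0]), kin.ik([480,0,330],[np.pi,0,0]))
grip(0.0,20)
robot.movep([480,0,330],[0,np.pi,0])
i=viewer.camera_info('wrist'); snap('wrist','w0.png')
np.save('w0.npy',np.hstack([i['R'],np.array(i['t'])[:,None]])); np.save('K.npy',i['camera_matrix'])
for n in ['lilac_holder','layout_stop']:
  print(n,[(round(d['confidence'],2),toworld('wrist',d['at'],i).round(1)) for d in viewer.pinpoint(n,'wrist')])
for d in viewer.silhouettes('layout_stop','wrist')[:1]: cv2.imwrite('pics/m_stop.png',d['mask']*255)
s=robot.observe();print(s['t'],s['tcp_pos'],s['contact_force'],s['grip_width'])
```

```text
[-0.62325235  0.04942527  0.58417508  1.88917282 -0.02911217  1.21132026
  1.54140077] [-0.86278652  0.04652415  0.83911485  1.8996352  -0.03697844  1.21108662
 -1.58198452]
lilac_holder [(0.9, array([ 513. , -173.5,   -2.3])), (0.73, array([ 3.393e+02, -2.570e+01, -2.000e-01])), (0.57, array([ 274.3, -212.8,    4.7])), (0.55, array([605.3,  82.4,  -4.3])), (0.3, array([403.1, 155.7,   2.7]))]
layout_stop [(0.72, array([607.8,  82.8,  -5.4]))]
4.7917 [480.03866137   0.48233739 329.8532131 ] [ 0.00311518 -0.23192762 -0.42923356] 0.004026421043767124[ WARN:0@1.577] global loadsave.cpp:1063 imwrite_ Unsupported depth image for selected encoder is fallbacked to CV_8U.
```

View pics/w0.png

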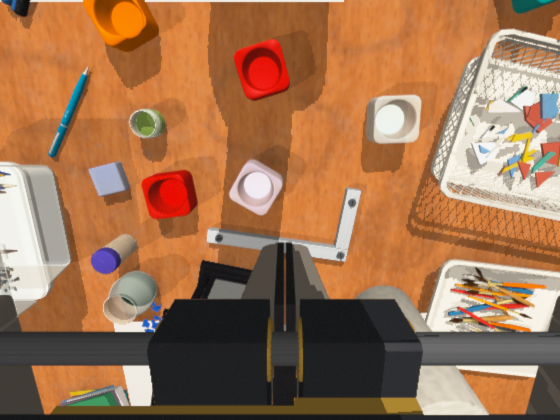

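The wrist view shows the lilac holder at (257,187), the long bar from (208,232) to (340,255) and the short bar running up to (352,195). I'll enlarge it to pick the edges.

Run:
```python
import cv2
a=cv2.imread('pics/w0.png')[145:265,205:365]
a=cv2.resize(a,(800,600),interpolation=cv2.INTER_CUBIC)
for k in range(0,160,20):cv2.putText(a,str(205+k),(k*5,10),0,.35,(255,255,255),1);cv2.line(a,(k*5,0),(k*5,600),(255,255,255),1) if 0 else None
cv2.imwrite('pics/c1.png',a)
```

```text
(no output)
```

View pics/c1.png

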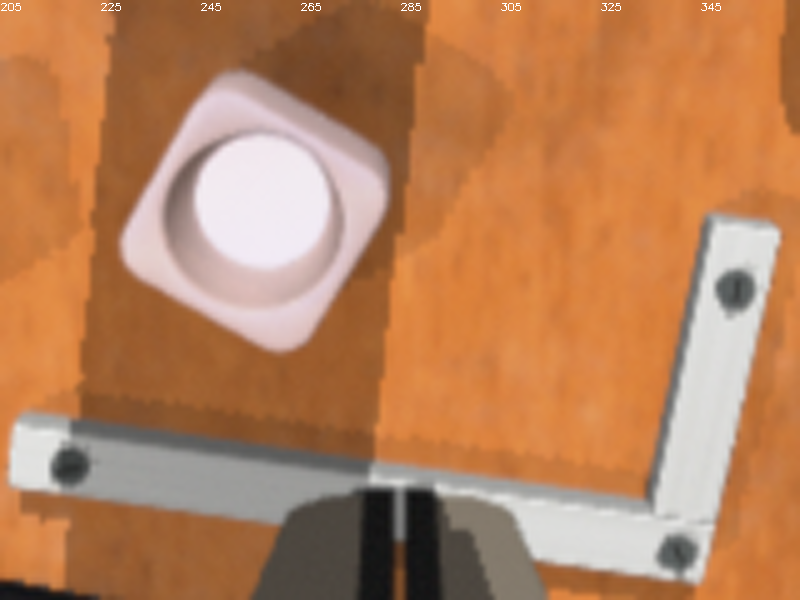

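```bash
cat >> h.py <<'E'
def wr(f,px,z):
    M=np.load(f);i=dict(R=M[:,:3],t=M[:,3],camera_matrix=np.load('K.npy'));return ray(i,px,z)[:2]
E
python3 - <<'E'
from h import *
c=lambda X,Y,z:wr('w0.npy',(205+X/5,145+Y/5),z)
a,b=c(20,412,0),c(648,498,0); p,q=c(702,218,0),c(648,495,0)
print('long',a,b,np.degrees(np.arctan2(*(b-a)[::-1])),np.linalg.norm(b-a));print('short',p,q,np.degrees(np.arctan2(*(q-p)[::-1])),np.linalg.norm(p-q))
print('screw',c(678,552,20),c(735,290,20),c(70,466,20))
print('holder',c(253,219,46))
for s in [((205,95),(122,235)),((135,262),(262,350)),((305,335),(385,205))]:
  u,v=c(*s[0],46),c(*s[1],46);print(u,v,np.degrees(np.arctan2(*(v-u)[::-1]))%90)
E
```

```text
long [ 577.81622387 -124.02348025] [608.32864021  85.97050671] 81.73270121014976 212.19915671607956
short [511.70440898  98.94210685] [607.23940252  85.92161687] -7.76103908707342 96.41819408068623
screw [619.03341355  93.26350531] [530.19572662 106.57609468] [ 589.13675448 -104.09279908]
holder [501.91612836 -40.72032282]
[465.81878397 -53.50825008] [506.73185819 -79.09346333] 57.979974775342725
[514.85234986 -75.66418346] [541.85115794 -39.01463157] 53.62185457912257
[537.16723419 -26.12112219] [497.72044485  -2.28225667] 58.85418572780952
```

```bash
cat >> h.py <<'E'
th=np.radians(-8.1); ex=np.array([np.cos(th),np.sin(th),0]); ey=np.array([-np.sin(th),np.cos(th),0])
C=np.array([606.5,84.5,0]); A=(np.pi+2*th)/2+0; 
ROT=np.pi*np.array([np.cos(np.pi/2+th/2),np.sin(np.pi/2+th/2),0])
if ROT[1]<0: ROT=-ROT
W=lambda X,Y,z: C+X*ex+Y*ey+np.array([0,0,z])
def S(p): d=np.array(p)-C; return np.array([d@ex,d@ey,p[2]])
def F(): return np.array(robot.observe()['contact_force'])
def press(X,Y,z,axis,end,fmax,step=1.5,feed=25):
    d=ex if axis==0 else ey; f0=F()@d; v=[X,Y]
    while v[axis]<end:
        v[axis]+=step; robot.servo_line(W(*v,z),feed=feed); f=-(F()@d-f0)
        if f>fmax: break
    o=robot.observe(); print('press end cmd',np.round(v,1),'at',S(o['tcp_pos']).round(1),'f',round(f,1),'t',o['t']); return v
E
python3 - <<'E'
from h import *
from scipy.spatial.transform import Rotation as Rn
print(ROT, Rn.from_rotvec(ROT).as_matrix()[:,1], ey)
robot.movep(W(-165,-143,120),ROT)
robot.servo_line(W(-165,-143,10),feed=100)
f0=F(); print(f0,robot.observe()['t'])
robot.servo_line(W(-125,-143,10),feed=60); print(F()-f0)
robot.servo_line(W(-92,-143,10),feed=40); print(F()-f0,robot.observe()['t'])
i=viewer.camera_info('wrist'); snap('wrist','w1.png'); np.save('w1.npy',np.hstack([i['R'],np.array(i['t'])[:,None]]))
snap('top','top1.png')
E
```

```text
[0.22188122 3.13374746 0.        ] [1.40901232e-01 9.90023658e-01 8.64931123e-18] [0.14090123 0.99002366 0.        ]
[-0.27505787 -0.29131989 -0.17304963] 6.925
[-0.40836068  0.45647257  0.49913229]
[-0.26171554 -0.35336718  0.13793651] 8.7167
```

View pics/w1.png

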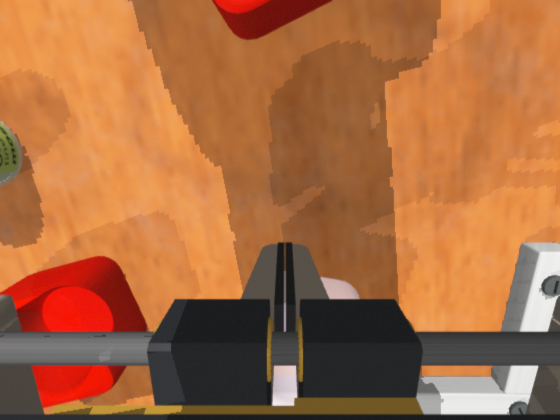

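The wrist view shows the holder (lilac at (340,290) and (285,385)) ahead of the fingers. The fingers stay clear of the red holder at (75,310). Now I'll press it onto the long bar.

Run:
```python
from h import *
v=press(-92,-143,10,0,-64,4)
i=viewer.camera_info('top'); snap('top','top2.png')
robot.servo_line(W(v[0]-20,v[1],10),feed=80)
robot.servo_line(W(v[0]-20,v[1],110),feed=150)
robot.servo_line(W(-110,-143,200),feed=200)
i=viewer.camera_info('wrist'); snap('wrist','w2.png'); np.save('w2.npy',np.hstack([i['R'],np.array(i['t'])[:,None]]))
print(robot.observe()['t'])
```

```text
press end cmd [ -72.5 -143. ] at [ -74.5 -143.1    9.7] f 6.0 t 12.0667
13.9917
```

View pics/w2.png

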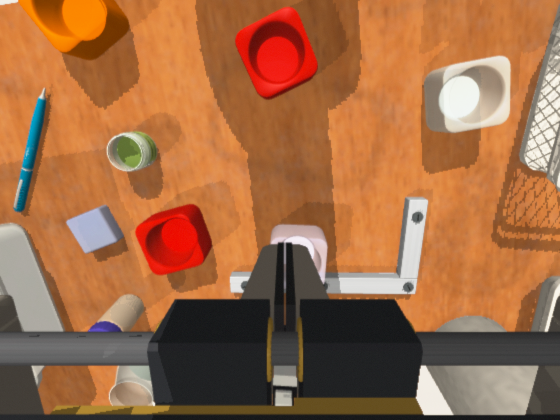

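The holder (271–327, 227 and down) now stands square against the long bar. The gap to the red holder at (210,240) is about 60 px. Next I'll push it along toward the short bar.

Run:
```python
from h import *
for p in [(271,235),(327,235)]: print(S([*wr('w2.npy',p,46),0]))
for p in [(205,240),]: print('red right',S([*wr('w2.npy',p,46),0]))
# inner face of short bar base
print('short',S([*wr('w2.npy',(400,272),0),0]),S([*wr('w2.npy',(404,200),0),0]))
```

```text
[ -67.09760507 -156.89003502    0.        ]
[-67.10441916 -96.37567885   0.        ]
red right [ -61.29917023 -228.63931146    0.        ]
short [0.80857628 5.31130574 0.        ] [-94.23610099   0.49696184   0.        ]
```

Run:
```python
from h import *
i=viewer.camera_info('top')
for z in (50,150,200): print(z,[S(ray(i,p,z)).round(0)[:2] for p in [(256,105),(338,124),(262,130)]])
```

```text
50 [array([110., -24.]), array([  87., -246.]), array([ 46., -48.])]
150 [array([ 78., -32.]), array([  57., -233.]), array([ 19., -54.])]
200 [array([ 62., -35.]), array([  42., -226.]), array([  6., -56.])]
```

Run:
```python
from h import *
robot.servo_line(W(-34,-196,120),feed=200)
robot.servo_line(W(-34,-196,10),feed=110)
f0=F()
robot.servo_line(W(-34,-92,10),feed=45); print(F()-f0,robot.observe()['t'])
v=press(-34,-92,10,1,-70,2.5,step=2,feed=30)
v=press(v[0],v[1],10,1,-70,4,step=1.5,feed=20) if v[1]<-84 else v
v=press(v[0],v[1],10,1,-70,4,step=1.,feed=20) if v[1]<-84 else v
```

```text
[-0.47871914 -0.01169507 -0.30095526] 18.3583
press end cmd [-34 -78] at [-34.1 -79.9  10.1] f 5.0 t 20.1083
```

Run:
```python
from h import *
robot.servo_line(W(-34,-100,10),feed=80)
robot.servo_line(W(-34,-100,90),feed=180)
robot.servo_line(W(-105,-31,90),feed=200)
robot.servo_line(W(-105,-31,10),feed=150)
robot.servo_line(W(-80,-31,10),feed=80)
v=press(-80,-31,10,0,-64,4,step=1,feed=20)
robot.servo_line(W(-105,-31,10),feed=80)
robot.servo_line(W(-105,-31,150),feed=180)
robot.servo_line(W(-170,-31,230),feed=200)
i=viewer.camera_info('wrist'); a=snap('wrist','w3.png'); np.save('w3.npy',np.hstack([i['R'],np.array(i['t'])[:,None]]))
for u in [(-32,-32,46),(0,0,16)]:
  X=i['camera_matrix']@(i['R']@W(*u)+i['t']); p=X[:2]/X[2]; print(p)
c=np.clip(p.astype(int),[100,75],[460,345]); b=a[c[1]-75:c[1]+75,c[0]-100:c[0]+100,::-1]; print(c)
cv2.imwrite('pics/c3.png',cv2.resize(b,(800,600),interpolation=cv2.INTER_CUBIC)); print(robot.observe()['t'])
```

```text
press end cmd [-72 -31] at [-72.9 -31.    9.9] f 5.3 t 24.9167
[283.35931914 296.94426203]
[306.78258983 305.64882282]
[306 305]
27.1167
```

View pics/c3.png

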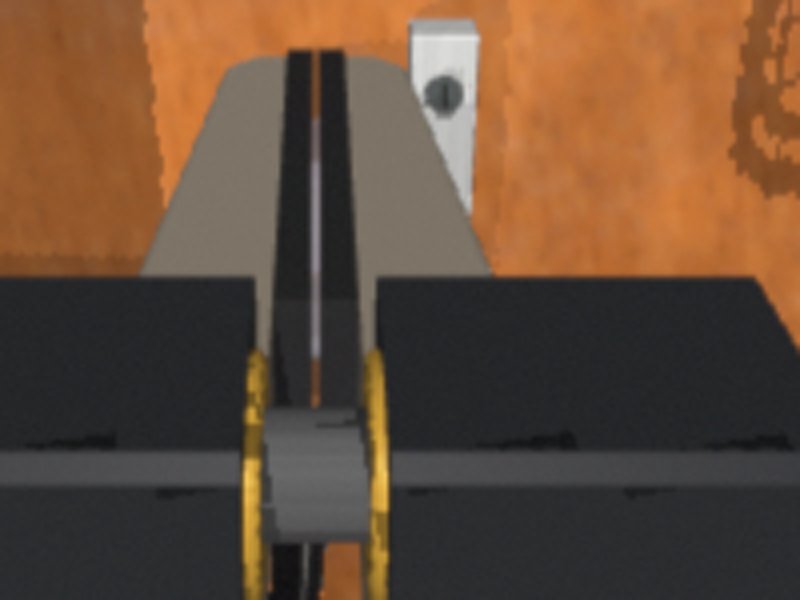

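The fingers hide the holder here, so I'll sidestep and look again.

Run:
```python
from h import *
robot.movep(W(-60,-115,250),ROT)
i=viewer.camera_info('wrist'); a=snap('wrist','w4.png'); np.save('w4.npy',np.hstack([i['R'],np.array(i['t'])[:,None]]))
p=[]
for u in [(-32,-32,46),(0,0,16)]:
  X=i['camera_matrix']@(i['R']@W(*u)+i['t']); p.append(X[:2]/X[2])
print(p)
c=np.clip(p[0].astype(int),[80,60],[480,360]); print(c)
b=a[c[1]-60:c[1]+60,c[0]-80:c[0]+80,::-1]
cv2.imwrite('pics/c4.png',cv2.resize(b,(800,600),interpolation=cv2.INTER_CUBIC)); print(robot.observe()['t'])
```

```text
[array([353.25045626, 208.92407036]), array([371.26671139, 225.72523523])]
[353 208]
27.7833
```

View pics/c4.png

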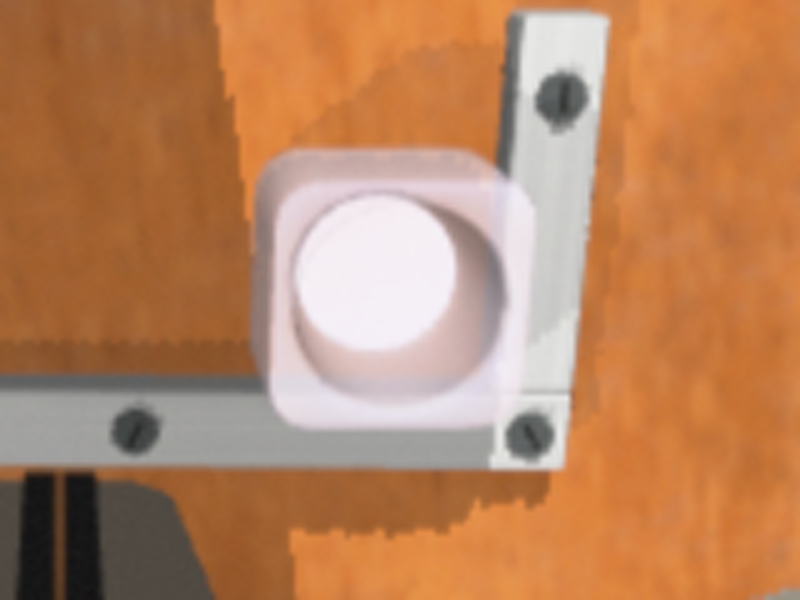

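The holder is seated in the corner, with its edges parallel to the bars to within what the image can show. One more gentle press on each side, compared with the earlier contact positions, will confirm it.

Run:
```python
from h import *
robot.servo_line(W(-40,-105,100),feed=250)
robot.servo_line(W(-40,-105,10),feed=150)
robot.servo_line(W(-40,-85,10),feed=80)
v=press(-40,-85,10,1,-72,3.5,step=1,feed=20)
robot.servo_line(W(-40,-105,10),feed=80)
robot.servo_line(W(-40,-105,80),feed=180)
robot.servo_line(W(-105,-42,80),feed=250)
robot.servo_line(W(-105,-42,10),feed=150)
robot.servo_line(W(-79,-42,10),feed=80)
v=press(-79,-42,10,0,-66,3.5,step=1,feed=20)
robot.servo_line(W(-105,-42,10),feed=80)
robot.servo_line(W(-105,-42,120),feed=180)
robot.movep(W(-60,-115,250),ROT)
i=viewer.camera_info('wrist'); a=snap('wrist','w5.png')
b=a[148:268,273:433,::-1]
cv2.imwrite('pics/c5.png',cv2.resize(b,(800,600),interpolation=cv2.INTER_CUBIC)); print(robot.observe()['t'])
```

```text
press end cmd [-40 -79] at [-40.2 -79.8  10. ] f 3.6 t 31.1917
press end cmd [-72 -42] at [-72.9 -42.    9.8] f 3.6 t 35.5583
37.5917
```

View pics/c5.png

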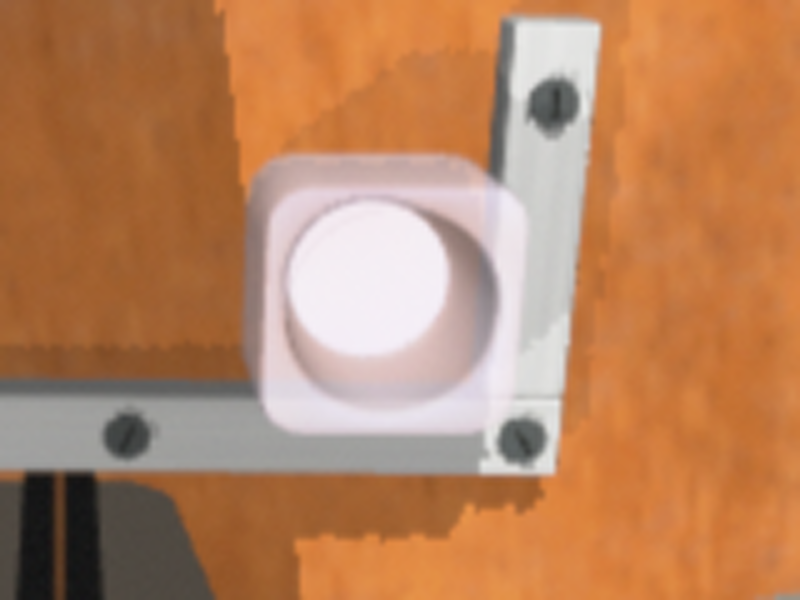

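The picture shows the holder square in the corner against both bars. The contact positions repeat to 0.1 mm at different points along the faces, so it is flush. The hand is high and clear, so I'm handing in.

```bash
python3 -c "
from h import *
print(robot.job_done())"
```

```text
the job is handed in; nothing more can be done
None
```

The lilac holder sits square in the inside corner, flush against both bars; it was only pushed (about 6 N at most), the arm's path kept clear of the other things, and I handed in with the hand clear at about 38 s.

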